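Stand each bisque planter in its own saucer

TASK

The class's slab-built planters are back from the bisque firing, mixed up on the table with their drip saucers. Stand each of the four planters upright in the saucer of its own shape and size, its foot flat on the saucer's floor inside the rim, and set each one down gently, because bisque chips if it is dropped. Do not knock a planter over, and leave the unfired clay bowl in their midst undisturbed where it stands.

Things in the scene. Friction and masses are not known exactly. Their poses are not given: they have to be found in the camera images.
- planter_large_round: Empty bisque-fired planter of plain terracotta, straight upright walls 6 mm thick, open top: large round tub, 66 mm diameter, 72 mm tall. Origin: centre of its underside, z up. 0.08 to 0.25 kg; starts standing upright on the table.
- planter_small_round: Empty bisque-fired planter of plain terracotta, straight upright walls 6 mm thick, open top: small round tub, 46 mm diameter, 58 mm tall. Origin: centre of its underside, z up. 0.08 to 0.25 kg; starts standing upright on the table.
- planter_square: Empty bisque-fired planter of plain terracotta, straight upright walls 6 mm thick, open top: square box, 58 x 58 mm, 66 mm tall; sides along its x and y. Origin: centre of its underside, z up. 0.08 to 0.25 kg; starts standing upright on the table.
- planter_oblong: Empty bisque-fired planter of plain terracotta, straight upright walls 6 mm thick, open top: oblong trough, 84 mm along its x, 48 mm along its y, 58 mm tall. Origin: centre of its underside, z up. 0.08 to 0.25 kg; starts standing upright on the table.
- saucer_large_round: Drip saucer of the same terracotta, low tray with floor 6 mm thick and an upright rim 6 mm thick and 16 mm tall: large round, 94 mm over all, 82 mm clear inside its rim. Origin: centre of its underside, z up; loose, lying flat on the table.
- saucer_small_round: Drip saucer of the same terracotta, low tray with floor 6 mm thick and an upright rim 6 mm thick and 16 mm tall: small round, 74 mm over all, 62 mm clear inside its rim. Origin: centre of its underside, z up; loose, lying flat on the table.
- saucer_square: Drip saucer of the same terracotta, low tray with floor 6 mm thick and an upright rim 6 mm thick and 16 mm tall: square, 86 x 86 mm over all, 74 x 74 mm clear inside; sides along its x and y. Origin: centre of its underside, z up; loose, lying flat on the table.
- saucer_oblong: Drip saucer of the same terracotta, low tray with floor 6 mm thick and an upright rim 6 mm thick and 16 mm tall: oblong, 112 mm along its x by 76 mm along its y over all, 100 x 64 mm clear inside. Origin: centre of its underside, z up; loose, lying flat on the table.
- raw_bowl: Small unfired pinch bowl of grey-brown clay, leather-hard, 66 mm diameter at the rim, 42 mm tall, standing loose among the planters and saucers; not to be handled. Origin: centre of its underside, z up. (Unlisted bystanders: low hand tools up to 22 mm tall lie between the planters, and two tins of tools, about 200 mm tall, stand beyond them, 0.8 m ahead of the base and 0.2 m to either side.)
There are look-alikes about, which are no part of the job. What is shaped like the saucer_large_round but green, purple or yellow is not meant.

How it is judged:
At the end, for the whole second after the job is handed in: Each planter stands in the saucer of its own shape and size: centres within 13 mm, foot flat on the saucer floor (underside 3 to 9.5 mm above the saucer's), upright within 0.09 rad; saucers flat on the table; all let go and at rest; the bowl within 20 mm of its start (horizontal distance between planter_large_round and saucer_large_round below 0.013 m and z of planter_large_round in the frame of saucer_large_round between 0.003 and 0.0095 m and angle between each of planter_large_round, planter_small_round, planter_square, planter_oblong's own z axis and vertical below 0.09 rad and angle between each of saucer_large_round, saucer_small_round, saucer_square, saucer_oblong's own z axis and vertical below 0.05 rad and height (world z) of each of saucer_large_round, saucer_small_round, saucer_square, saucer_oblong below 0.006 m and linear speed of each of planter_large_round, saucer_large_round, planter_small_round, saucer_small_round, planter_square, saucer_square, planter_oblong, saucer_oblong below 0.02 m/s and contact force between each of planter_large_round, planter_small_round, planter_square, planter_oblong and the fingers below 0.01 N and horizontal distance between planter_small_round and saucer_small_round below 0.013 m and z of planter_small_round in the frame of saucer_small_round between 0.003 and 0.0095 m and horizontal distance between planter_square and saucer_square below 0.013 m and z of planter_square in the frame of saucer_square between 0.003 and 0.0095 m and horizontal distance between planter_oblong and saucer_oblong below 0.013 m and z of planter_oblong in the frame of saucer_oblong between 0.003 and 0.0095 m and distance of raw_bowl from where it was at the start of the episode below 0.02 m and angle between raw_bowl's own z axis and vertical below 0.1 rad); the robot touches nothing.
It fails at once if a planter is knocked over or tipped on its side (angle between any of planter_large_round, planter_small_round, planter_square, planter_oblong's own z axis and vertical above 0.7 rad).
It fails at once if a planter is dropped (falls free, faster than 0.6 m/s, about 2 cm) ((contact force between planter_large_round and anything else below 0.01 N and linear speed of planter_large_round above 0.6 m/s) or (contact force between planter_small_round and anything else below 0.01 N and linear speed of planter_small_round above 0.6 m/s) or (contact force between planter_square and anything else below 0.01 N and linear speed of planter_square above 0.6 m/s) or (contact force between planter_oblong and anything else below 0.01 N and linear speed of planter_oblong above 0.6 m/s)).
It fails at once if the unfired bowl is pushed more than 2 cm from its place or tipped (distance of raw_bowl from where it was at the start of the episode above 0.02 m or angle between raw_bowl's own z axis and vertical above 0.3 rad).
It also fails if it takes over 99 s, if anything falls off the work surface, if the arm or the gripper's body presses on something with over 40 N, if the wrist force passes 120 N, or if a joint passes its speed limit or range.

ROBOT

A 6-joint arm with a two-finger parallel gripper is mounted at the origin on the work surface. World frame = base frame: x ahead of the robot, y to its left, z up, the work surface at z = 0. Lengths are in m, angles in rad, forces in N, time in s.
With the tool pointing down it reaches from about 0.375 to 0.825 m from the base axis. Payload 5.5 kg.
Tool frame: the origin (TCP) lies at the very end of the fingers, on their centre line; the grasp point (between the pads) lies 19 mm behind it; z points along the fingers, y is the line along which they close (so a half turn about z gives the same grasp; the last joint's range is limited). The gripper opens to 85 mm and grips with 20 to 120 N. Pads are 22 mm wide; open, the fingers measure 114 mm over their backs; the gripper's body (76 mm by 85 mm) begins 54 mm behind the grasp point. The pads swing forward as they close: fully open they stand 13 mm farther back than shut.
Start: joints at [-1.118, 0.314, -0.047, 1.21, 0, 1.571], TCP at [0.262, -0.54, 0.231] pointing down, gripper open.
Joint ranges: [-2.67, 2.67], [-0.69, 1.73], [-1.03, 1.25], [-2.08, 2.16], [-1.42, 1.45], [-3.14, 3.14]. Speed limits (rad/s): [2.39, 2.39, 3.01, 3.14, 3.14, 3.14].

INTERFACE

Orientations are given as a unit quaternion [w, x, y, z].
In Python, from rig import * gives the robot as it stands.
- The arm moves only by the tool play_rows, never from a script. Its argument "rows" is a list of rows, each a list of 6 numbers: the shift along the tool's x, y, z each as a share of 150 mm, from -1 to 1, then the turn, a rotation vector about the tool's x, y, z each as a share of 1.5 rad, from -1 to 1. In form: [[dx, dy, dz, rx, ry, rz], ...]. A call has exactly 5 rows; each row is the pose to reach, as a shift and turn from the pose commanded when the call began, along the tool's axes at that moment; what a row does not reach only later rows make up. A row lasts 1/8 s, in which the tool goes at most 62.5 mm and 10.7 degrees, less where a joint would pass 70% of its speed; a pose out of reach is approached as far as the arm can. A call with a number of a shift or a turn outside -1 to 1 is refused whole. A call with a gripper value outside its range is refused whole. "claw" is the closure, from 0 (fully open) to 1 (shut), set as the call begins (left out, the last holds). The fingers move at their own pace and stop on an object; "newtons" is the grip in N (left out, the last holds). Time passes only in rows, so rows that repeat a pose let the fingers close, or fill a call up. It gives the time, the measured TCP pose, the force, the opening and the grip force at its end, in the units of the state.
- read_state(): the state, without advancing time (a new reading comes with each control period).
- snapshot(name): name is "scene" or "top"; returns the picture (420x560x3 uint8, blue, green, red); there is no depth.
- get_calibration(name): a dict with "camera_matrix" (3x3 intrinsics, pixels), "k1" (the pictures are not rectified: a ray, as slopes to the right and down, at radius r is drawn at 1 + k1 r^2 times it, then the intrinsics apply), "position" and "rotation" of the camera in the world. Camera axes: x right, y down, z forward; pixel columns grow to the right and rows downward; lengths in m; the calibration is good to about 2 mm. A picture is of the moment at which its call begins. get_calibration takes no time and is no camera call.
- sign_off(): hands the job in; it is judged then, once.
Trained networks look in the newest picture that a camera, given by its name, has taken for a name from the list of things; names that differ only in an ending like _2 or _b are one class to them, and where a whole thing is asked for, a point or a joint stands for the part that bears it (a point fixed in the world has none). Each returns a list of dicts, best first, with "confidence" (0 to 1); they miss things now and then, are a little off and sometimes report something else, mostly with a low value. They report only what shows in the picture. A call takes as long as a camera call. They do not tell look-alikes from the thing itself.
- boxes_of(camera, name): "extent" ([left, top, right, bottom] in pixels, round what is visible of it).
- outline_of(camera, name): "region" (420x560 bool, what is visible of it) and "extent" ([left, top, right, bottom] in pixels, round what is visible of it).
- mark_of(camera, name): "at" ([column, row] in pixels: a listed point, or the origin of a listed thing).
The state is a dict: "time_s": time; "joint_pos": joint angles; "joint_vel": joint speeds; "joint_efforts": joint torques, N m; "tool_pos": TCP position; "eef_rot": TCP orientation; "ft_force": force on the tool from outside, world axes, zero at the start; "torque": the same for the moment, N m; "opening": finger opening in m; "gripper_force": force on a finger pad.
Only numpy, scipy, OpenCV 4.12 (cv2) and the standard library are available. Lean on these libraries where they do the work, as an engineer would, in place of code of your own. Each camera call takes 0.05 s, during which the arm holds its last target. There are 200 camera calls.

## Working session

There is one attempt and no reset: what is moved stays moved. The work goes in short steps, Python scripts to look and compute and a tool call to move; the robot and the scene stay as the last step left them, time stands still between calls to the robot, and variables do not carry over. Pictures are saved under pics/ and viewed, at most 14 in all, crops included, and the job is handed in when it is done.

Besides the shell and the picture viewer there is one more tool, called by a JSON object that holds its "fn" and its "kwargs", one argument or row to a line. play_rows: Moves the arm, as the interface text tells. Its arguments: {"type":"object","properties":{"rows":{"type":"array"},"claw":{"type":"number"},"newtons":{"type":"number"}},"required":["rows"]}

```bash
ls; mkdir -p pics; python3 - <<'E'
from rig import *
import cv2
for c in ("scene","top"):
    im=snapshot(c); cv2.imwrite(f"pics/{c}0.png",im)
    k=get_calibration(c); print(c,k)
s=read_state(); print(s)
for c in ("scene","top"):
  for n in ["planter_large_round","planter_small_round","planter_square","planter_oblong","saucer_large_round","saucer_small_round","saucer_square","saucer_oblong","raw_bowl"]:
    print(c,n,[([int(v) for v in d["extent"]],round(d["confidence"],2)) for d in boxes_of(c,n)][:4])
E
```

```text
pics
scene {'camera_matrix': array([[508.47131858,   0.        , 276.02660087],
       [  0.        , 508.47131858, 205.37090621],
       [  0.        ,   0.        ,   1.        ]]), 'k1': -0.09468042316860589, 'position': array([ 1.47678953, -0.0876257 ,  0.66734304]), 'rotation': array([-0.35292539,  0.62210493,  0.60799108, -0.34463889])}
top {'camera_matrix': array([[415.47840804,   0.        , 276.82000409],
       [  0.        , 415.47840804, 208.26536429],
       [  0.        ,   0.        ,   1.        ]]), 'k1': -0.026178698924144747, 'position': array([ 0.3906329 , -0.04567939,  1.04819537]), 'rotation': array([ 0.01722125, -0.70428088,  0.7095714 , -0.01415267])}
{'time_s': 0.1, 'joint_pos': array([-1.11800560e+00,  3.14162814e-01, -4.79629533e-02,  1.21018882e+00,
       -1.05747180e-05,  1.57078587e+00]), 'joint_vel': array([ 0.00148654,  0.00076314,  0.0015085 ,  0.00031257, -0.00239175,
       -0.00159126]), 'joint_efforts': array([-1.44076566e-04, -5.40766847e+01,  3.40541339e+01,  1.11711421e-02,
       -7.17327475e-05, -8.25742802e-06]), 'tool_pos': array([ 0.26226
[... 766 characters left out ...]
67, 282], 0.83), ([228, 208, 259, 229], 0.54)]
scene raw_bowl [([286, 220, 312, 246], 0.64)]
top planter_large_round [([113, 133, 148, 160], 0.59)]
top planter_small_round [([201, 126, 226, 150], 0.86), ([251, 157, 277, 188], 0.6)]
top planter_square [([97, 195, 138, 225], 0.89), ([283, 115, 329, 161], 0.22)]
top planter_oblong [([185, 192, 225, 228], 0.68)]
top saucer_large_round [([424, 214, 463, 251], 0.95), ([372, 186, 412, 224], 0.78), ([373, 248, 416, 288], 0.72), ([325, 238, 364, 274], 0.72)]
top saucer_small_round [([296, 195, 332, 222], 0.87)]
top saucer_square [([282, 113, 328, 161], 0.92)]
top saucer_oblong [([377, 117, 422, 169], 0.55)]
top raw_bowl [([253, 161, 276, 188], 0.56)]
```

View both.

View pics/top0.png

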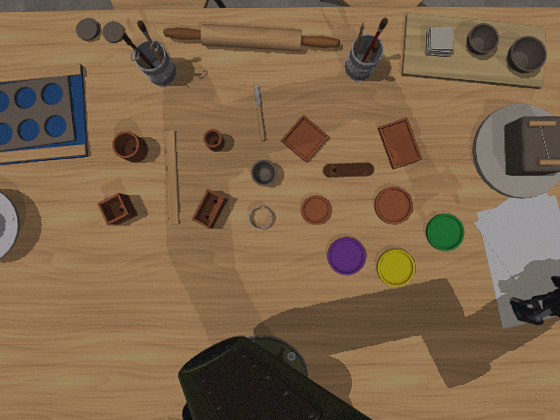

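View pics/scene0.png

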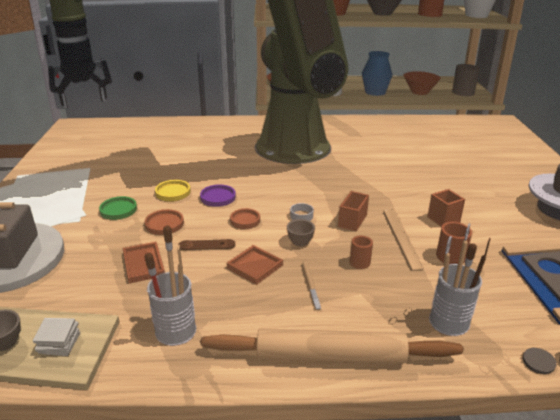

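```bash
cat > h.py <<'E'
from rig import *
import numpy as np, cv2
from scipy.optimize import minimize
from scipy.spatial.transform import Rotation as R
S=4
DIM={"planter_large_round":("r",66,66,72),"planter_small_round":("r",46,46,58),"planter_square":("b",58,58,66),"planter_oblong":("b",84,48,58),
"saucer_large_round":("r",94,94,16),"saucer_small_round":("r",74,74,16),"saucer_square":("b",86,86,16),"saucer_oblong":("b",112,76,16)}
CAL={c:get_calibration(c) for c in("top","scene")}
def proj(c,P):
    k=CAL[c];q=k["rotation"];M=R.from_quat(np.r_[q[1:],q[0]]).as_matrix()
    p=(np.asarray(P,float)-k["position"])@M;s=p[:,:2]/p[:,2:];s=s*(1+k["k1"]*(s**2).sum(1,keepdims=True))
    A=k["camera_matrix"];return s*[A[0,0],A[1,1]]+A[:2,2]
def unproj(c,uv,z):
    k=CAL[c];f=lambda p:((proj(c,[[p[0],p[1],z]])[0]-uv)**2).sum()
    return minimize(f,[.55,0],method="Nelder-Mead",options=dict(xatol=1e-5,fatol=1e-6)).x
def pts(n,x,y,a,h=None,z0=0):
    t,L,W,H=DIM[n];H=H/1e3 if h is None else h
    if t=="r": th=np.linspace(0,2*np.pi,48,endpoint=False);q=np.c_[np.cos(th),np.sin(th)]*L/2e3
    else: q=np.array([[1,1],[-1,1],[-1,-1],[1,-1]])*[L/2e3,W/2e3]
    c,s=np.cos(a),np.sin(a);q=q@np.array([[c,s],[-s,c]])+[x,y]
    return np.vstack([np.c_[q,np.full(len(q),z0)],np.c_[q,np.full(len(q),z0+H)]])
def cmask(im):
    lab=cv2.cvtColor(im,cv2.COLOR_BGR2LAB).astype(int);hsv=cv2.cvtColor(im,cv2.COLOR_BGR2HSV).astype(int)
    h=(hsv[...,0]+90)%180-90
    return ((h<11)&(h>-8)&(hsv[...,1]>95)&(hsv[...,2]>25)).astype(np.uint8)
def comp(m,uv,rad):
    w=np.zeros_like(m);cv2.circle(w,tuple(int(v) for v in uv),rad,1,-1)
    n,l,st,ce=cv2.connectedComponentsWithStats(cv2.morphologyEx(m,cv2.MORPH_OPEN,np.ones((2,2),np.uint8))*w,connectivity=8)
    i=1+np.argmax(st[1:,4]);ys,xs=np.where(l==i)
    hull=cv2.convexHull(np.c_[xs,ys].astype(np.float32)).reshape(-1,2)
    return hull
def ras(h,o,s=120):
    im=np.zeros((s*S,s*S),np.uint8);cv2.fillPoly(im,[np.round((h-o+.5)*S*16).astype(np.int32)],1,shift=4);return im>0
def fit(n,obs,x0,fh=False,z0=0):
    # obs: {cam: hull}
    T={}
    for c,h in obs.items():
        o=h.mean(0)-60;m=ras(h,o);m=cv2.dilate(m.astype(np.uint8),np.ones((S+1,S+1)))>0;T[c]=(o,m)
    def f(p):
        e=0
        for c,(o,m) in T.items():
            q=proj(c,pts(n,p[0],p[1],p[2],p[3] if fh else None,z0)).astype(np.float32);q=cv2.convexHull(q).reshape(-1,2)
            r=ras(q,o);e+=1-(r&m).sum()/(r|m).sum()
        return e/len(T)
    best=None
    for a in ([0] if DIM[n][0]=="r" else np.arange(0,np.pi,.35)):
        p0=[x0[0],x0[1],a]+([DIM[n][3]/1e3] if fh else []);sx=np.vstack([p0]+[np.add(p0,d) for d in np.diag([.012,.012,.25,.01][:len(p0)])])
        r=minimize(f,p0,method="Nelder-Mead",options=dict(initial_simplex=sx,xatol=1e-4,fatol=1e-4,maxiter=300))
        if best is None or r.fun<best.fun: best=r
    return best
E
python3 - <<'E'
from h import *
ims={c:cv2.imread(f"pics/{c}0.png") for c in("top","scene")}
M={c:cmask(i) for c,i in ims.items()}
T={"planter_large_round":(128,146),"planter_small_round":(214,140),"planter_square":(117,208),"planter_oblong":(209,208),"saucer_large_round":(393,205),"saucer_small_round":(316,210),"saucer_square":(305,138),"saucer_oblong":(400,143)}
Sc={"planter_large_round":(455,243),"planter_small_round":(361,252),"planter_square":(446,208),"planter_oblong":(354,211),"saucer_large_round":(164,221),"saucer_small_round":(245,218),"saucer_square":(255,264),"saucer_oblong":(143,262)}
for n in T:
    x0=unproj("top",T[n],.03);ob={"top":comp(M["top"],T[n],32),"scene":comp(M["scene"],Sc[n],34)}
    if n in("planter_large_round",):pass
    r=fit(n,ob,x0,True);rt=fit(n,{"top":ob["top"]},x0);rs=fit(n,{"scene":ob["scene"]},x0)
    print(n,"both",r.x.round(4),round(r.fun,3),"top",rt.x.round(4),round(rt.fun,3),"sc",rs.x.round(4),round(rs.fun,3))
    for c in ims:
        ims[c]=ims[c]
        cv2.polylines(ims[c],[cv2.convexHull(proj(c,pts(n,*rt.x[:3])).astype(np.float32)).astype(int)],True,(255,255,0),1)
print("bowl",unproj("top",(263,173),.03))
a=cv2.resize(ims["top"][100:260,80:440],None,fx=2.2,fy=1.8);b=cv2.resize(ims["scene"][170:300,90:480],(792,264))
cv2.imwrite("pics/fit0.png",np.vstack([a,b]));cv2.imwrite("pics/m.png",M["top"]*255)
E
```

```text
planter_large_round both [0.5856 0.3136 0.0723 0.0797] 0.36 top [0.5868 0.3154 0.2351] 0.24 sc [0.5432 0.3397 0.7603] 0.341
planter_small_round both [0.6188 0.0249 0.     0.058 ] 1.0 top [0.6188 0.0249 0.    ] 1.0 sc [0.6188 0.0249 0.    ] 1.0
planter_square both [0.4344 0.3614 0.5008 0.0366] 0.359 top [0.4346 0.3514 1.9207] 0.314 sc [ 0.488   0.3534 -0.3396] 0.212
planter_oblong both [0.4348 0.124  2.7325 0.0514] 0.172 top [ 0.4347  0.122  -0.4533] 0.052 sc [0.4233 0.1308 2.8099] 0.281
saucer_large_round both [ 0.4396 -0.3348  0.2566  0.0069] 0.08 top [ 0.4401 -0.3344  0.3158] 0.067 sc [ 0.4417 -0.3319  0.0839] 0.213
saucer_small_round both [ 0.4296 -0.1397  0.162   0.0072] 0.072 top [ 0.4303 -0.1403  0.0547] 0.039 sc [ 0.4329 -0.1368  0.0082] 0.209
saucer_square both [ 0.6119 -0.1131  2.4235  0.009 ] 0.073 top [ 0.6105 -0.1153  0.8463] 0.032 sc [ 0.6143 -0.1087  0.9037] 0.1
saucer_oblong both [ 0.605  -0.0249  0.      0.016 ] 1.0 top [ 0.605  -0.0249  0.    ] 1.0 sc [ 0.605  -0.0249  0.    ] 1.0
bowl [ 0.52307127 -0.00802686]
```

View pics/fit0.png

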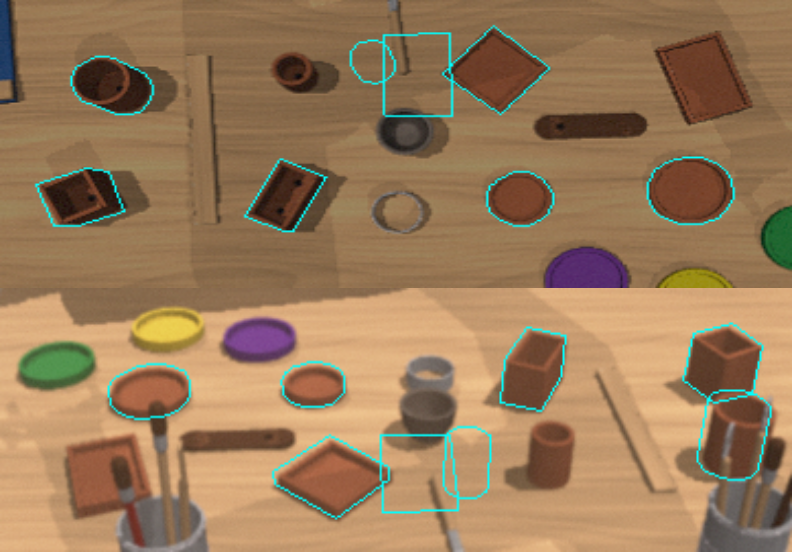

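```bash
python3 - <<'E'
import re
s=open("h.py").read()
s=s.replace("[.55,0],method=\"Nelder-Mead\",options=dict(","[.55,0],method=\"Nelder-Mead\",options=dict(initial_simplex=[[.5,0],[.6,.1],[.5,-.1]],")
open("h.py","w").write(s)
E
python3 - <<'E'
from h import *
import pickle
T={"planter_large_round":(128,146),"planter_small_round":(214,140),"planter_square":(117,208),"planter_oblong":(209,208),"saucer_large_round":(393,205),"saucer_small_round":(316,210),"saucer_square":(305,138),"saucer_oblong":(400,143)}
Sc={"planter_large_round":(455,243),"planter_small_round":(361,252),"planter_square":(446,208),"planter_oblong":(354,211),"saucer_large_round":(164,221),"saucer_small_round":(245,218),"saucer_square":(255,264),"saucer_oblong":(143,262)}
ims={c:cv2.imread(f"pics/{c}0.png") for c in("top","scene")}
for c in ims: snapshot(c)
M={c:cmask(i) for c,i in ims.items()}
out={}
for n in T:
    ob={}
    for c,D in(("top",T),("scene",Sc)):
        best=None
        for d in outline_of(c,n):
            m=d["region"];ys,xs=np.where(m)
            if len(xs) and np.hypot(xs.mean()-D[n][0],ys.mean()-D[n][1])<9:best=np.c_[xs,ys];break
        if best is None: best=None; print(n,c,"no outline")
        else:
            ob[c]=cv2.convexHull(best.astype(np.float32)).reshape(-1,2)
            cv2.polylines(ims[c],[ob[c].astype(int)],True,(0,255,0),1)
    out[n]=ob
    x0=unproj("top",T[n],.03)
    if "top" not in ob: ob["top"]=comp(M["top"],T[n],32)
    rt=fit(n,{"top":ob["top"]},x0);s=f"{n} top {rt.x.round(4)} {rt.fun:.3f}"
    if "scene" in ob:
        r=fit(n,ob,x0,True);rs=fit(n,{"scene":ob["scene"]},x0);s+=f" sc {rs.x.round(4)} {rs.fun:.3f} both {r.x.round(4)} {r.fun:.3f}"
    print(s)
    for c in ims:
        cv2.polylines(ims[c],[cv2.convexHull(proj(c,pts(n,*rt.x[:3])).astype(np.float32)).astype(int)],True,(255,255,0),1)
a=cv2.resize(ims["top"][100:260,80:440],(800,344));b=cv2.resize(ims["scene"][175:295,90:480],(800,246))
cv2.imwrite("pics/fit1.png",np.vstack([a,b]))
print("bowl",unproj("top",(263,173),.03), "tools",[unproj("top",p,.01).round(3) for p in((172,132),(172,222),(262,217),(325,170),(372,170),(346,255),(258,88),(264,138))])
E
```

```text
planter_large_round scene no outline
planter_large_round top [0.5896 0.3188 0.1045] 0.025
planter_small_round top [0.6056 0.1143 0.1112] 0.037 sc [0.608  0.1134 0.0748] 0.045 both [0.606  0.1142 0.1703 0.0555] 0.035
planter_square top [0.436  0.3498 2.0353] 0.037 sc [0.4344 0.3498 0.4212] 0.052 both [0.4361 0.3497 0.47   0.067 ] 0.045
planter_oblong top [0.4357 0.1242 2.6702] 0.044 sc [0.4387 0.1222 2.6508] 0.030 both [0.4355 0.1236 2.6609 0.0577] 0.048
saucer_large_round top [ 0.4424 -0.333   0.2526] 0.043 sc [ 0.4423 -0.3336 -0.0337] 0.108 both [ 0.4431 -0.3327  0.2289  0.018 ] 0.069
saucer_small_round top [ 0.4321 -0.1366  0.1229] 0.049 sc [ 0.4326 -0.1376  0.2285] 0.035 both [ 0.4316 -0.1374  0.188   0.0155] 0.045
saucer_square top [ 0.6113 -0.1116  2.4368] 0.115 sc [ 0.6138 -0.1118  2.4212] 0.064 both [ 0.6151 -0.1117  0.8564  0.0187] 0.079
saucer_oblong top [ 0.5986 -0.3523  3.4434] 0.080 sc [ 0.5999 -0.3552  3.469 ] 0.063 both [ 0.6009 -0.3538  3.4626  0.0178] 0.071
bowl [ 0.52306854 -0.0080261 ] tools [array([0.632, 0.223]), array([0.404, 0.221]), array([ 0.415, -0.004]), array([ 0.532, -0.163]), array([ 0.531, -0.281]), array([ 0.319, -0.213]), array([0.743, 0.004]), array([ 0.614, -0.01 ])]
```

View pics/fit1.png

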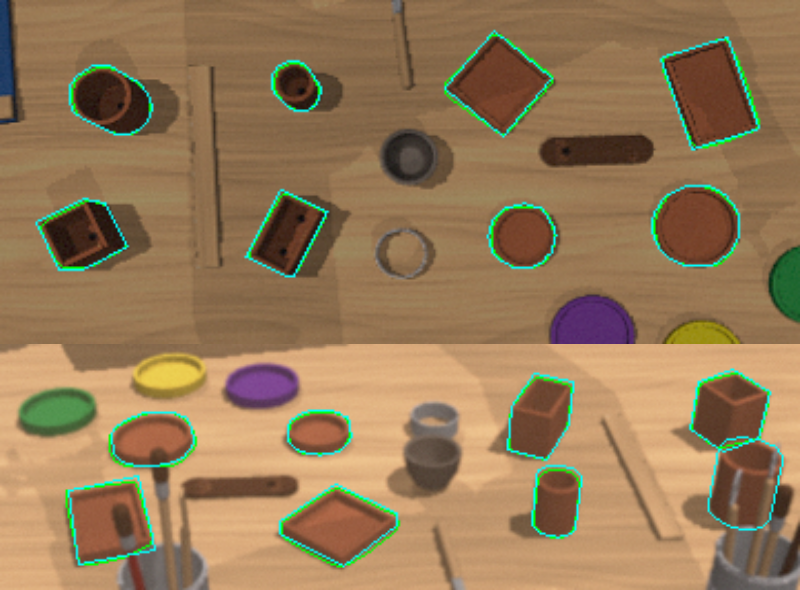

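```bash
cat > p.py <<'E'
import sys,json,numpy as np
from rig import *
from scipy.spatial.transform import Rotation as R
s=read_state();q=s["eef_rot"];p=s["tool_pos"].copy();Rm=R.from_quat(np.r_[q[1:],q[0]])
psi=lambda r:np.arctan2(*r.as_matrix()[[1,0],1])
print("t %.2f tcp %s psi %.3f tilt %.4f open %.4f gf %.1f F %s q6 %.2f"%(s["time_s"],p.round(4),psi(Rm),np.arccos(-Rm.as_matrix()[2,2]),s["opening"],s["gripper_force"],s["ft_force"].round(1),s["joint_pos"][5]))
for w in sys.argv[1:]:
    x,y,z,a=map(float,w.split(","))
    t=np.array([x,y,z]);d=(a-psi(Rm)+np.pi)%(2*np.pi)-np.pi
    # goal orientation, z down
    n0=max(1,int(np.ceil(abs(d)/.9)));n=n0
    while True:
        ok=True;pp,rr,out=p.copy(),Rm,[];ps0=psi(Rm)
        for i in range(n):
            aa=ps0+d*(i+1)/n;g=R.from_matrix(np.c_[[np.cos(aa+np.pi/2),np.sin(aa+np.pi/2),0],[np.cos(aa),np.sin(aa),0],[0,0,-1]])
            e=p+(t-p)*(i+1)/n
            v=np.r_[rr.inv().apply(e-pp)/.15,(rr.inv()*g).as_rotvec()/1.5];ok&=bool(abs(v).max()<=1)
            out.append(v);pp,rr=e,g
        if ok:break
        n+=1
    for v in out: print(w,"|",json.dumps([[round(float(u),3)+0. for u in v*f] for f in (.2,.45,.7,.9,1)]))
    p,Rm=pp,rr
E
python3 p.py .606,.114,.15,-.3 .606,.114,.021,-.3
```

```text
t 1.90 tcp [ 0.2625 -0.5395  0.2313] psi -1.118 tilt 0.0000 open 0.0851 gf 0.0 F [-0.   0.7  0.3] q6 1.57
.606,.114,.15,-.3 | [[0.159, -0.117, 0.022, 0.0, 0.0, -0.022], [0.357, -0.262, 0.049, 0.0, 0.0, -0.049], [0.555, -0.408, 0.076, 0.0, 0.0, -0.076], [0.714, -0.525, 0.098, 0.0, 0.0, -0.098], [0.793, -0.583, 0.108, 0.0, 0.0, -0.109]]
.606,.114,.15,-.3 | [[0.175, -0.089, 0.022, 0.0, 0.0, -0.022], [0.395, -0.201, 0.049, 0.0, 0.0, -0.049], [0.614, -0.312, 0.076, 0.0, 0.0, -0.076], [0.79, -0.402, 0.098, 0.0, 0.0, -0.098], [0.877, -0.446, 0.108, 0.0, 0.0, -0.109]]
.606,.114,.15,-.3 | [[0.188, -0.059, 0.022, 0.0, 0.0, -0.022], [0.422, -0.134, 0.049, 0.0, 0.0, -0.049], [0.657, -0.208, 0.076, 0.0, 0.0, -0.076], [0.845, -0.268, 0.098, 0.0, 0.0, -0.098], [0.938, -0.297, 0.108, 0.0, 0.0, -0.109]]
.606,.114,.15,-.3 | [[0.195, -0.028, 0.022, 0.0, 0.0, -0.022], [0.438, -0.063, 0.049, 0.0, 0.0, -0.049], [0.682, -0.098, 0.076, 0.0, 0.0, -0.076], [0.877, -0.126, 0.098, 0.0, 0.0, -0.098], [0.974, -0.141, 0.108, 0.0, 0.0, -0.109]]
.606,.114,.15,-.3 | [[0.197, 0.004, 0.022, 0.0, 0.0, -0.022], [0.443, 0.009, 0.049, 0.0, 0.0, -0.049], [0.689, 0.014, 0.076, 0.0, 0.0, -0.076], [0.886, 0.018, 0.098, 0.0, 0.0, -0.098], [0.984, 0.02, 0.108, 0.0, 0.0, -0.109]]
.606,.114,.021,-.3 | [[0.0, 0.0, 0.172, 0.0, 0.0, 0.0], [0.0, 0.0, 0.387, 0.0, 0.0, 0.0], [0.0, 0.0, 0.602, 0.0, 0.0, 0.0], [0.0, 0.0, 0.774, 0.0, 0.0, 0.0], [0.0, 0.0, 0.86, 0.0, 0.0, 0.0]]
```

{"fn": "play_rows", "kwargs": {
  "rows": [
    [0.16, -0.12, 0.02, 0, 0, -0.02],
    [0.36, -0.26, 0.05, 0, 0, -0.05],
    [0.56, -0.41, 0.08, 0, 0, -0.08],
    [0.72, -0.53, 0.1, 0, 0, -0.1],
    [0.8, -0.58, 0.11, 0, 0, -0.11]
  ],
  "claw": 0,
  "newtons": 30
}}

```text
time_s: 2.52
tool_pos: [0.3328, -0.4076, 0.2148]
eef_rot: [-0.0, 0.952, 0.305, -0.0]
ft_force: [0.2, -0.2, 0.5]
opening: 0.0855
gripper_force: 0.0
```

{"fn": "play_rows", "kwargs": {
  "rows": [
    [0.18, -0.09, 0.02, 0, 0, -0.02],
    [0.4, -0.2, 0.05, 0, 0, -0.05],
    [0.62, -0.31, 0.08, 0, 0, -0.08],
    [0.79, -0.4, 0.1, 0, 0, -0.1],
    [0.88, -0.45, 0.11, 0, 0, -0.11]
  ]
}}

```text
time_s: 3.15
tool_pos: [0.4014, -0.2768, 0.1983]
eef_rot: [0.0, 0.924, 0.382, -0.0]
ft_force: [-1.1, -1.2, 0.1]
opening: 0.0854
gripper_force: 0.0
```

{"fn": "play_rows", "kwargs": {
  "rows": [
    [0.19, -0.06, 0.02, 0, 0, -0.02],
    [0.42, -0.13, 0.05, 0, 0, -0.05],
    [0.66, -0.21, 0.08, 0, 0, -0.08],
    [0.85, -0.27, 0.1, 0, 0, -0.1],
    [0.94, -0.3, 0.11, 0, 0, -0.11]
  ]
}}

```text
time_s: 3.78
tool_pos: [0.4697, -0.1455, 0.1818]
eef_rot: [0.0, 0.89, 0.457, -0.0]
ft_force: [0.6, -1.4, -0.9]
opening: 0.0855
gripper_force: 0.0
```

{"fn": "play_rows", "kwargs": {
  "rows": [
    [0.2, -0.03, 0.02, 0, 0, -0.02],
    [0.44, -0.06, 0.05, 0, 0, -0.05],
    [0.68, -0.1, 0.08, 0, 0, -0.08],
    [0.88, -0.13, 0.1, 0, 0, -0.1],
    [0.97, -0.14, 0.11, 0, 0, -0.11]
  ]
}}

```text
time_s: 4.4
tool_pos: [0.5376, -0.0153, 0.1652]
eef_rot: [0.0, 0.849, 0.528, -0.0]
ft_force: [-0.3, -0.3, 0.2]
opening: 0.0855
gripper_force: 0.0
```

{"fn": "play_rows", "kwargs": {
  "rows": [
    [0.2, 0, 0.02, 0, 0, -0.02],
    [0.44, 0.01, 0.05, 0, 0, -0.05],
    [0.69, 0.01, 0.08, 0, 0, -0.08],
    [0.88, 0.02, 0.1, 0, 0, -0.1],
    [0.98, 0.02, 0.11, 0, 0, -0.11]
  ]
}}

```text
time_s: 5.03
tool_pos: [0.6052, 0.115, 0.1486]
eef_rot: [0.0, 0.803, 0.596, -0.0]
ft_force: [-0.6, -0.4, 0.0]
opening: 0.0854
gripper_force: 0.0
```

```bash
sed -i 's/for f in (.2,.45,.7,.9,1)/for f in (1,)/' p.py; python3 p.py .606,.114,.021,-.3
```

```text
t 5.03 tcp [0.6052 0.115  0.1486] psi -0.293 tilt 0.0006 open 0.0854 gf 0.0 F [-0.6 -0.4  0. ] q6 2.05
.606,.114,.021,-.3 | [[-0.004, 0.007, 0.85, 0.0, 0.0, 0.005]]
```

{"fn": "play_rows", "kwargs": {
  "rows": [
    [0, 0.01, 0.2, 0, 0, 0],
    [0, 0.01, 0.4, 0, 0, 0],
    [0, 0.01, 0.65, 0, 0, 0],
    [0, 0.01, 0.8, 0, 0, 0],
    [0, 0.01, 0.85, 0, 0, 0]
  ]
}}

```text
time_s: 5.65
tool_pos: [0.6047, 0.1132, 0.0199]
eef_rot: [-0.0, 0.803, 0.596, -0.001]
ft_force: [0.2, 0.5, 0.4]
opening: 0.085
gripper_force: 0.0
```

{"fn": "play_rows", "kwargs": {
  "rows": [
    [0, 0, 0, 0, 0, 0],
    [0, 0, 0, 0, 0, 0],
    [0, 0, 0, 0, 0, 0],
    [0, 0, 0, 0, 0, 0],
    [0, 0, 0, 0, 0, 0]
  ],
  "claw": 1,
  "newtons": 30
}}

```text
time_s: 6.28
tool_pos: [0.6072, 0.1145, 0.0229]
eef_rot: [0.001, 0.803, 0.596, 0.001]
ft_force: [-0.9, -1.3, 6.9]
opening: 0.0458
gripper_force: 30.8
```

```bash
python3 p.py .606,.114,.14,-.3 .432,-.137,.14,-.3 .432,-.137,.04,-.3; python3 - <<'E'
from h import *
a=snapshot("scene")[170:310,280:420];cv2.imwrite("pics/g1.png",cv2.resize(a,(560,560)))
E
```

```text
t 6.28 tcp [0.6072 0.1145 0.0229] psi -0.293 tilt 0.0025 open 0.0458 gf 30.8 F [-0.9 -1.3  6.9] q6 2.05
.606,.114,.14,-.3 | [[-0.005, -0.005, -0.781, 0.002, 0.0, 0.005]]
.432,-.137,.14,-.3 | [[-0.971, -0.307, 0.0, 0.0, 0.0, 0.0]]
.432,-.137,.14,-.3 | [[-0.971, -0.307, 0.0, 0.0, 0.0, 0.0]]
.432,-.137,.04,-.3 | [[0.0, 0.0, 0.667, 0.0, 0.0, 0.0]]
```

View pics/g1.png

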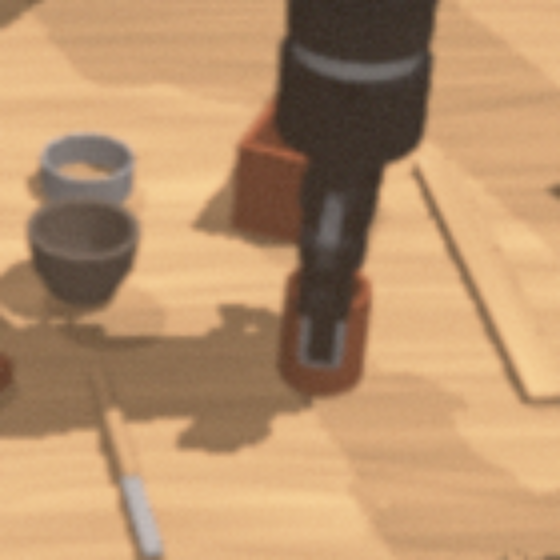

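{"fn": "play_rows", "kwargs": {
  "rows": [
    [0, 0, -0.08, 0, 0, 0],
    [0, 0, -0.25, 0, 0, 0],
    [0, 0, -0.48, 0, 0, 0],
    [0, 0, -0.68, 0, 0, 0],
    [0, 0, -0.78, 0, 0, 0]
  ]
}}

```text
time_s: 6.95
tool_pos: [0.607, 0.1148, 0.1407]
eef_rot: [0.001, 0.803, 0.596, 0.001]
ft_force: [0.7, -0.4, -1.2]
opening: 0.0458
gripper_force: 31.0
```

{"fn": "play_rows", "kwargs": {
  "rows": [
    [-0.12, -0.04, 0, 0, 0, 0],
    [-0.35, -0.11, 0, 0, 0, 0],
    [-0.6, -0.19, 0, 0, 0, 0],
    [-0.82, -0.26, 0, 0, 0, 0],
    [-0.97, -0.31, 0, 0, 0, 0]
  ]
}}

```text
time_s: 7.58
tool_pos: [0.5166, -0.013, 0.1369]
eef_rot: [-0.001, 0.803, 0.596, -0.001]
ft_force: [1.2, -0.4, -1.3]
opening: 0.0458
gripper_force: 31.0
```

{"fn": "play_rows", "kwargs": {
  "rows": [
    [-0.2, -0.06, 0, 0, 0, 0],
    [-0.45, -0.14, 0, 0, 0, 0],
    [-0.7, -0.22, 0, 0, 0, 0],
    [-0.88, -0.28, 0, 0, 0, 0],
    [-0.97, -0.31, 0, 0, 0, 0]
  ]
}}

```text
time_s: 8.2
tool_pos: [0.4313, -0.1381, 0.1377]
eef_rot: [-0.001, 0.803, 0.596, -0.0]
ft_force: [-0.4, 0.2, -1.1]
opening: 0.0457
gripper_force: 31.0
```

```bash
python3 p.py .432,-.137,.04,-.293
```

```text
t 8.20 tcp [ 0.4313 -0.1381  0.1377] psi -0.295 tilt 0.0012 open 0.0457 gf 31.0 F [-0.4  0.2 -1.1] q6 1.56
.432,-.137,.04,-.293 | [[0.008, 0.003, 0.651, -0.001, 0.0, -0.001]]
```

{"fn": "play_rows", "kwargs": {
  "rows": [
    [0.01, 0, 0.1, 0, 0, 0],
    [0.01, 0, 0.3, 0, 0, 0],
    [0.01, 0, 0.5, 0, 0, 0],
    [0.01, 0, 0.6, 0, 0, 0],
    [0.01, 0, 0.65, 0, 0, 0]
  ]
}}

```text
time_s: 8.82
tool_pos: [0.4331, -0.135, 0.0397]
eef_rot: [-0.001, 0.802, 0.597, -0.0]
ft_force: [0.2, -0.2, 0.2]
opening: 0.0453
gripper_force: 31.0
```

{"fn": "play_rows", "kwargs": {
  "rows": [
    [0, 0, 0.015, 0, 0, 0],
    [0, 0, 0.03, 0, 0, 0],
    [0, 0, 0.045, 0, 0, 0],
    [0, 0, 0.06, 0, 0, 0],
    [0, 0, 0.06, 0, 0, 0]
  ]
}}

```text
time_s: 9.45
tool_pos: [0.4333, -0.1358, 0.0318]
eef_rot: [0.0, 0.803, 0.596, 0.0]
ft_force: [-0.4, -0.4, -0.9]
opening: 0.0455
gripper_force: 31.0
```

```bash
python3 p.py; python3 - <<'E'
from h import *
a=snapshot("scene")[150:270,180:320];cv2.imwrite("pics/g2.png",cv2.resize(a,(700,600)))
E
```

```text
t 9.45 tcp [ 0.4333 -0.1358  0.0318] psi -0.293 tilt 0.0001 open 0.0455 gf 31.0 F [-0.4 -0.4 -0.9] q6 1.56
```

View pics/g2.png

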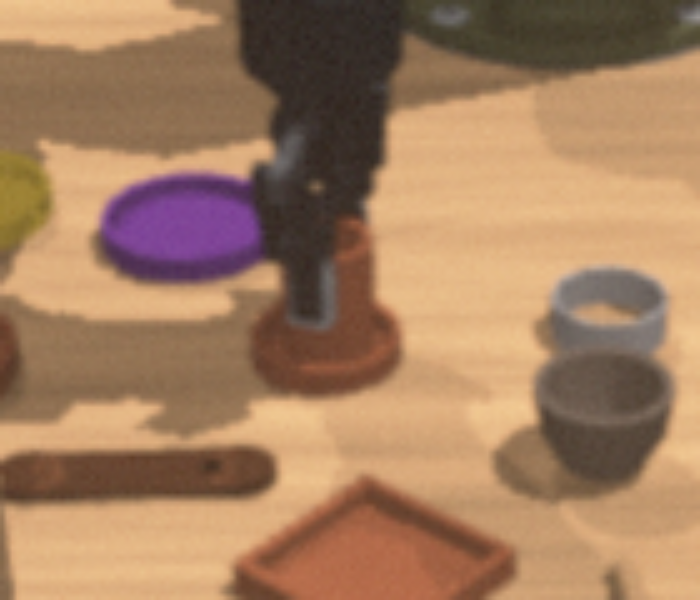

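{"fn": "play_rows", "kwargs": {
  "rows": [
    [0, -0.005, 0.007, 0, 0, 0],
    [0, -0.005, 0.014, 0, 0, 0],
    [0, -0.005, 0.021, 0, 0, 0],
    [0, -0.005, 0.025, 0, 0, 0],
    [0, -0.005, 0.025, 0, 0, 0]
  ]
}}

```text
time_s: 10.12
tool_pos: [0.4327, -0.1356, 0.0288]
eef_rot: [0.0, 0.803, 0.596, 0.0]
ft_force: [-4.3, 1.0, 9.9]
opening: 0.0458
gripper_force: 31.9
```

{"fn": "play_rows", "kwargs": {
  "rows": [
    [0, 0, 0, 0, 0, 0],
    [0, 0, 0, 0, 0, 0],
    [0, 0, 0, 0, 0, 0],
    [0, 0, -0.02, 0, 0, 0],
    [0, 0, -0.05, 0, 0, 0]
  ],
  "claw": 0
}}

```text
time_s: 10.75
tool_pos: [0.4326, -0.1355, 0.0357]
eef_rot: [-0.0, 0.803, 0.596, -0.0]
ft_force: [0.0, 0.0, 0.2]
opening: 0.0853
gripper_force: 0.0
```

{"fn": "play_rows", "kwargs": {
  "rows": [
    [0, 0, -0.1, 0, 0, 0],
    [0, 0, -0.3, 0, 0, 0],
    [0, 0, -0.5, 0, 0, 0],
    [0, 0, -0.7, 0, 0, 0],
    [0, 0, -0.8, 0, 0, 0]
  ]
}}

```text
time_s: 11.38
tool_pos: [0.4337, -0.1359, 0.158]
eef_rot: [0.001, 0.803, 0.596, 0.001]
ft_force: [0.7, -0.4, -1.0]
opening: 0.0856
gripper_force: 0.0
```

```bash
python3 p.py .436,.124,.15,1.09 .436,.124,.021,1.09
```

```text
t 11.38 tcp [ 0.4337 -0.1359  0.158 ] psi -0.293 tilt 0.0033 open 0.0856 gf 0.0 F [ 0.7 -0.4 -1. ] q6 1.56
.436,.124,.15,1.09 | [[0.832, -0.243, 0.026, 0.002, 0.001, -0.461]]
.436,.124,.15,1.09 | [[0.795, 0.343, 0.027, 0.0, 0.0, -0.461]]
.436,.124,.021,1.09 | [[0.0, 0.0, 0.86, 0.0, 0.0, 0.0]]
```

{"fn": "play_rows", "kwargs": {
  "rows": [
    [0.17, -0.05, 0, 0, 0, -0.09],
    [0.36, -0.11, 0, 0, 0, -0.2],
    [0.56, -0.17, 0.01, 0, 0, -0.31],
    [0.73, -0.22, 0.02, 0, 0, -0.41],
    [0.83, -0.24, 0.03, 0, 0, -0.46]
  ]
}}

```text
time_s: 12.0
tool_pos: [0.4337, -0.0048, 0.151]
eef_rot: [-0.0, 0.552, 0.834, -0.0]
ft_force: [-0.4, 0.0, 0.1]
opening: 0.0857
gripper_force: 0.0
```

{"fn": "play_rows", "kwargs": {
  "rows": [
    [0.17, 0.07, 0, 0, 0, -0.1],
    [0.36, 0.15, 0, 0, 0, -0.2],
    [0.56, 0.24, 0.01, 0, 0, -0.31],
    [0.72, 0.31, 0.02, 0, 0, -0.41],
    [0.8, 0.34, 0.03, 0, 0, -0.46]
  ]
}}

```text
time_s: 12.62
tool_pos: [0.4345, 0.1257, 0.1465]
eef_rot: [-0.0, 0.237, 0.971, 0.0]
ft_force: [0.9, -1.2, 0.6]
opening: 0.0856
gripper_force: 0.0
```

```bash
python3 p.py .436,.1235,.021,1.09
```

```text
t 12.62 tcp [0.4345 0.1257 0.1465] psi 1.092 tilt 0.0004 open 0.0856 gf 0.0 F [ 0.9 -1.2  0.6] q6 0.76
.436,.1235,.021,1.09 | [[-0.016, -0.008, 0.837, 0.0, 0.0, 0.001]]
```

{"fn": "play_rows", "kwargs": {
  "rows": [
    [-0.01, -0.01, 0.2, 0, 0, 0],
    [-0.016, -0.01, 0.4, 0, 0, 0],
    [-0.016, -0.01, 0.65, 0, 0, 0],
    [-0.016, -0.01, 0.8, 0, 0, 0],
    [-0.016, -0.01, 0.84, 0, 0, 0]
  ]
}}

```text
time_s: 13.25
tool_pos: [0.4347, 0.1216, 0.0192]
eef_rot: [-0.001, 0.24, 0.971, -0.001]
ft_force: [0.2, 0.6, -1.0]
opening: 0.0854
gripper_force: 0.0
```

{"fn": "play_rows", "kwargs": {
  "rows": [
    [0, 0, 0, 0, 0, 0],
    [0, 0, 0, 0, 0, 0],
    [0, 0, 0, 0, 0, 0],
    [0, 0, 0, 0, 0, 0],
    [0, 0, 0, 0, 0, 0]
  ],
  "claw": 1,
  "newtons": 30
}}

```text
time_s: 13.88
tool_pos: [0.4374, 0.1224, 0.0217]
eef_rot: [0.001, 0.24, 0.971, 0.001]
ft_force: [-1.7, 0.9, 7.1]
opening: 0.0476
gripper_force: 32.1
```

```bash
python3 p.py .436,.124,.15,1.09 .600,-.353,.15,1.889  .600,-.353,.042,1.889
```

```text
t 13.88 tcp [0.4374 0.1224 0.0217] psi 1.087 tilt 0.0024 open 0.0476 gf 32.1 F [-1.7  0.9  7.1] q6 0.76
.436,.124,.15,1.09 | [[0.012, 0.007, -0.855, 0.001, 0.001, -0.002]]
.600,-.353,.15,1.889 | [[-0.61, -0.578, 0.0, 0.0, 0.0, -0.133]]
.600,-.353,.15,1.889 | [[-0.483, -0.688, 0.0, 0.0, 0.0, -0.133]]
.600,-.353,.15,1.889 | [[-0.337, -0.77, 0.0, 0.0, 0.0, -0.133]]
.600,-.353,.15,1.889 | [[-0.177, -0.822, 0.0, 0.0, 0.0, -0.133]]
.600,-.353,.042,1.889 | [[0.0, 0.0, 0.72, 0.0, 0.0, 0.0]]
```

{"fn": "play_rows", "kwargs": {
  "rows": [
    [0, 0, -0.08, 0, 0, 0],
    [0, 0, -0.27, 0, 0, 0],
    [0, 0, -0.52, 0, 0, 0],
    [0, 0, -0.75, 0, 0, 0],
    [0, 0, -0.86, 0, 0, 0]
  ]
}}

```text
time_s: 14.5
tool_pos: [0.437, 0.1221, 0.1522]
eef_rot: [0.001, 0.24, 0.971, 0.001]
ft_force: [1.4, 0.2, -2.1]
opening: 0.0477
gripper_force: 31.6
```

{"fn": "play_rows", "kwargs": {
  "rows": [
    [-0.08, -0.07, 0, 0, 0, -0.02],
    [-0.21, -0.2, 0, 0, 0, -0.05],
    [-0.36, -0.34, 0, 0, 0, -0.08],
    [-0.49, -0.46, 0, 0, 0, -0.11],
    [-0.61, -0.58, 0, 0, 0, -0.13]
  ]
}}

```text
time_s: 15.12
tool_pos: [0.4766, 0.0015, 0.1501]
eef_rot: [-0.0, 0.143, 0.99, -0.0]
ft_force: [0.2, 0.7, -1.5]
opening: 0.0475
gripper_force: 31.6
```

{"fn": "play_rows", "kwargs": {
  "rows": [
    [-0.1, -0.14, 0, 0, 0, -0.03],
    [-0.2, -0.28, 0, 0, 0, -0.06],
    [-0.29, -0.41, 0, 0, 0, -0.08],
    [-0.39, -0.55, 0, 0, 0, -0.11],
    [-0.48, -0.69, 0, 0, 0, -0.13]
  ]
}}

```text
time_s: 15.75
tool_pos: [0.5161, -0.1181, 0.1501]
eef_rot: [-0.0, 0.046, 0.999, 0.0]
ft_force: [0.1, 0.6, -1.4]
opening: 0.0476
gripper_force: 31.6
```

{"fn": "play_rows", "kwargs": {
  "rows": [
    [-0.07, -0.16, 0, 0, 0, -0.03],
    [-0.14, -0.31, 0, 0, 0, -0.06],
    [-0.2, -0.46, 0, 0, 0, -0.08],
    [-0.27, -0.62, 0, 0, 0, -0.11],
    [-0.34, -0.77, 0, 0, 0, -0.13]
  ]
}}

```text
time_s: 16.38
tool_pos: [0.556, -0.2378, 0.15]
eef_rot: [-0.0, -0.051, 0.999, 0.0]
ft_force: [-0.4, 0.1, -1.5]
opening: 0.0471
gripper_force: 31.6
```

{"fn": "play_rows", "kwargs": {
  "rows": [
    [-0.04, -0.2, 0, 0, 0, -0.03],
    [-0.09, -0.4, 0, 0, 0, -0.06],
    [-0.13, -0.6, 0, 0, 0, -0.1],
    [-0.16, -0.75, 0, 0, 0, -0.12],
    [-0.18, -0.82, 0, 0, 0, -0.13]
  ]
}}

```text
time_s: 17.0
tool_pos: [0.5953, -0.3577, 0.1497]
eef_rot: [-0.0, -0.147, 0.989, 0.0]
ft_force: [0.6, 0.1, -1.4]
opening: 0.0476
gripper_force: 31.6
```

```bash
python3 p.py .600,-.353,.042,1.889
```

```text
t 17.00 tcp [ 0.5953 -0.3577  0.1497] psi 1.866 tilt 0.0005 open 0.0476 gf 31.6 F [ 0.6  0.1 -1.4] q6 -0.84
.600,-.353,.042,1.889 | [[-0.039, 0.021, 0.718, 0.0, 0.0, -0.015]]
```

{"fn": "play_rows", "kwargs": {
  "rows": [
    [-0.02, 0.01, 0.1, 0, 0, 0],
    [-0.04, 0.02, 0.3, 0, 0, -0.015],
    [-0.04, 0.02, 0.52, 0, 0, -0.015],
    [-0.04, 0.02, 0.67, 0, 0, -0.015],
    [-0.04, 0.02, 0.72, 0, 0, -0.015]
  ]
}}

```text
time_s: 17.62
tool_pos: [0.5986, -0.3498, 0.0389]
eef_rot: [-0.002, -0.159, 0.987, 0.002]
ft_force: [-1.1, -0.2, -1.9]
opening: 0.0476
gripper_force: 31.5
```

{"fn": "play_rows", "kwargs": {
  "rows": [
    [0, 0, 0.01, 0, 0, 0],
    [0, 0, 0.025, 0, 0, 0],
    [0, 0, 0.04, 0, 0, 0],
    [0, 0, 0.05, 0, 0, 0],
    [0, 0, 0.06, 0, 0, 0]
  ]
}}

```text
time_s: 18.25
tool_pos: [0.6005, -0.3522, 0.0327]
eef_rot: [0.0, -0.159, 0.987, -0.0]
ft_force: [0.7, -0.6, -2.1]
opening: 0.0475
gripper_force: 31.5
```

```bash
python3 p.py .600,-.353,.028,1.889
```

```text
t 18.25 tcp [ 0.6005 -0.3522  0.0327] psi 1.889 tilt 0.0003 open 0.0475 gf 31.5 F [ 0.7 -0.6 -2.1] q6 -0.85
.600,-.353,.028,1.889 | [[0.005, -0.004, 0.031, 0.0, 0.0, 0.0]]
```

{"fn": "play_rows", "kwargs": {
  "rows": [
    [0, 0, 0.01, 0, 0, 0],
    [0, 0, 0.02, 0, 0, 0],
    [0, 0, 0.028, 0, 0, 0],
    [0, 0, 0.035, 0, 0, 0],
    [0, 0, 0.035, 0, 0, 0]
  ]
}}

```text
time_s: 18.88
tool_pos: [0.6003, -0.3521, 0.0278]
eef_rot: [0.0, -0.159, 0.987, 0.0]
ft_force: [-1.4, 0.8, 4.3]
opening: 0.0481
gripper_force: 32.0
```

{"fn": "play_rows", "kwargs": {
  "rows": [
    [0, 0, 0.005, 0, 0, 0],
    [0, 0, 0.005, 0, 0, 0],
    [0, 0, 0.005, 0, 0, 0],
    [0, 0, -0.02, 0, 0, 0],
    [0, 0, -0.05, 0, 0, 0]
  ],
  "claw": 0
}}

```text
time_s: 19.5
tool_pos: [0.6004, -0.3521, 0.0351]
eef_rot: [-0.0, -0.159, 0.987, 0.0]
ft_force: [0.3, 0.1, -0.1]
opening: 0.0853
gripper_force: 0.0
```

{"fn": "play_rows", "kwargs": {
  "rows": [
    [0, 0, -0.1, 0, 0, 0],
    [0, 0, -0.3, 0, 0, 0],
    [0, 0, -0.5, 0, 0, 0],
    [0, 0, -0.7, 0, 0, 0],
    [0, 0, -0.8, 0, 0, 0]
  ]
}}

```text
time_s: 20.12
tool_pos: [0.6015, -0.3527, 0.158]
eef_rot: [0.001, -0.159, 0.987, -0.001]
ft_force: [-0.6, -0.1, -0.7]
opening: 0.0852
gripper_force: 0.0
```

```bash
python3 p.py .436,.350,.15,.46 .436,.350,.021,.46
```

```text
t 20.12 tcp [ 0.6015 -0.3527  0.158 ] psi 1.889 tilt 0.0038 open 0.0852 gf 0.0 F [-0.6 -0.1 -0.7] q6 -0.85
.436,.350,.15,.46 | [[-0.084, 0.959, 0.008, -0.002, 0.002, 0.191]]
.436,.350,.15,.46 | [[0.19, 0.944, 0.011, 0.0, 0.0, 0.191]]
.436,.350,.15,.46 | [[0.448, 0.852, 0.011, 0.0, 0.0, 0.191]]
.436,.350,.15,.46 | [[0.67, 0.691, 0.011, 0.0, 0.0, 0.191]]
.436,.350,.15,.46 | [[0.838, 0.474, 0.011, 0.0, 0.0, 0.191]]
.436,.350,.021,.46 | [[0.0, 0.0, 0.86, 0.0, 0.0, 0.0]]
```

{"fn": "play_rows", "kwargs": {
  "rows": [
    [-0.01, 0.15, 0, 0, 0, 0.03],
    [-0.03, 0.36, 0, 0, 0, 0.08],
    [-0.05, 0.57, 0, 0, 0, 0.12],
    [-0.07, 0.77, 0.01, 0, 0, 0.16],
    [-0.08, 0.96, 0.01, 0, 0, 0.19]
  ]
}}

```text
time_s: 20.75
tool_pos: [0.5662, -0.2105, 0.1532]
eef_rot: [-0.0, -0.016, 1.0, 0.0]
ft_force: [0.7, 0.3, 0.6]
opening: 0.0853
gripper_force: 0.0
```

{"fn": "play_rows", "kwargs": {
  "rows": [
    [0.04, 0.19, 0, 0, 0, 0.04],
    [0.08, 0.38, 0, 0, 0, 0.08],
    [0.11, 0.57, 0, 0, 0, 0.12],
    [0.15, 0.75, 0.01, 0, 0, 0.16],
    [0.19, 0.94, 0.01, 0, 0, 0.19]
  ]
}}

```text
time_s: 21.38
tool_pos: [0.5329, -0.0708, 0.1517]
eef_rot: [-0.0, 0.126, 0.992, 0.0]
ft_force: [0.1, 0.3, 0.4]
opening: 0.0851
gripper_force: 0.0
```

{"fn": "play_rows", "kwargs": {
  "rows": [
    [0.09, 0.17, 0, 0, 0, 0.04],
    [0.18, 0.34, 0, 0, 0, 0.08],
    [0.27, 0.51, 0, 0, 0, 0.12],
    [0.36, 0.68, 0.01, 0, 0, 0.16],
    [0.45, 0.85, 0.01, 0, 0, 0.19]
  ]
}}

```text
time_s: 22.0
tool_pos: [0.4992, 0.0695, 0.1503]
eef_rot: [-0.0, 0.266, 0.964, -0.0]
ft_force: [0.7, -0.3, -0.1]
opening: 0.0856
gripper_force: 0.0
```

{"fn": "play_rows", "kwargs": {
  "rows": [
    [0.13, 0.14, 0, 0, 0, 0.04],
    [0.27, 0.28, 0, 0, 0, 0.08],
    [0.4, 0.41, 0, 0, 0, 0.12],
    [0.54, 0.55, 0.01, 0, 0, 0.16],
    [0.67, 0.69, 0.01, 0, 0, 0.19]
  ]
}}

```text
time_s: 22.62
tool_pos: [0.4657, 0.2098, 0.1488]
eef_rot: [-0.0, 0.4, 0.917, -0.0]
ft_force: [0.1, 0.1, 0.6]
opening: 0.0854
gripper_force: 0.0
```

{"fn": "play_rows", "kwargs": {
  "rows": [
    [0.17, 0.09, 0, 0, 0, 0.04],
    [0.38, 0.21, 0, 0, 0, 0.09],
    [0.58, 0.33, 0, 0, 0, 0.14],
    [0.75, 0.43, 0.01, 0, 0, 0.17],
    [0.84, 0.47, 0.01, 0, 0, 0.19]
  ]
}}

```text
time_s: 23.25
tool_pos: [0.4314, 0.3506, 0.1472]
eef_rot: [-0.0, 0.525, 0.851, -0.0]
ft_force: [0.2, 0.2, -0.9]
opening: 0.0858
gripper_force: 0.0
```

```bash
python3 p.py .4357,.350,.021,.46
```

```text
t 23.25 tcp [0.4314 0.3506 0.1472] psi 0.465 tilt 0.0002 open 0.0858 gf 0.0 F [ 0.2  0.2 -0.9] q6 1.79
.4357,.350,.021,.46 | [[-0.016, 0.024, 0.841, 0.0, 0.0, 0.003]]
```

{"fn": "play_rows", "kwargs": {
  "rows": [
    [-0.016, 0.024, 0.15, 0, 0, 0.003],
    [-0.016, 0.024, 0.35, 0, 0, 0.003],
    [-0.016, 0.024, 0.6, 0, 0, 0.003],
    [-0.016, 0.024, 0.78, 0, 0, 0.003],
    [-0.016, 0.024, 0.84, 0, 0, 0.003]
  ]
}}

```text
time_s: 23.88
tool_pos: [0.4351, 0.3477, 0.0197]
eef_rot: [-0.001, 0.527, 0.85, -0.002]
ft_force: [-0.8, -0.2, 0.7]
opening: 0.0854
gripper_force: 0.0
```

{"fn": "play_rows", "kwargs": {
  "rows": [
    [0, 0, 0, 0, 0, 0],
    [0, 0, 0, 0, 0, 0],
    [0, 0, 0, 0, 0, 0],
    [0, 0, 0, 0, 0, 0],
    [0, 0, 0, 0, 0, 0]
  ],
  "claw": 1,
  "newtons": 30
}}

```text
time_s: 24.5
tool_pos: [0.4372, 0.3494, 0.0225]
eef_rot: [0.0, 0.527, 0.85, 0.001]
ft_force: [0.0, 0.2, 6.6]
opening: 0.0578
gripper_force: 33.6
```

```bash
python3 p.py .436,.350,.15,.46 .613,-.1115,.15,.856  .613,-.1115,.042,.856
```

```text
t 24.50 tcp [0.4372 0.3494 0.0225] psi 0.460 tilt 0.0023 open 0.0578 gf 33.6 F [0.  0.2 6.6] q6 1.79
.436,.350,.15,.46 | [[0.008, -0.004, -0.85, 0.001, 0.0, 0.0]]
.613,-.1115,.15,.856 | [[-0.82, -0.077, 0.0, 0.0, 0.0, -0.066]]
.613,-.1115,.15,.856 | [[-0.809, -0.158, 0.0, 0.0, 0.0, -0.066]]
.613,-.1115,.15,.856 | [[-0.789, -0.237, 0.0, 0.0, 0.0, -0.066]]
.613,-.1115,.15,.856 | [[-0.762, -0.314, 0.0, 0.0, 0.0, -0.066]]
.613,-.1115,.042,.856 | [[0.0, 0.0, 0.72, 0.0, 0.0, 0.0]]
```

{"fn": "play_rows", "kwargs": {
  "rows": [
    [0, 0, -0.08, 0, 0, 0],
    [0, 0, -0.27, 0, 0, 0],
    [0, 0, -0.52, 0, 0, 0],
    [0, 0, -0.75, 0, 0, 0],
    [0, 0, -0.85, 0, 0, 0]
  ]
}}

```text
time_s: 25.12
tool_pos: [0.437, 0.3493, 0.1511]
eef_rot: [0.0, 0.527, 0.85, 0.001]
ft_force: [0.4, -0.3, -1.3]
opening: 0.0577
gripper_force: 33.0
```

{"fn": "play_rows", "kwargs": {
  "rows": [
    [-0.1, -0.01, 0, 0, 0, -0.01],
    [-0.28, -0.03, 0, 0, 0, -0.02],
    [-0.46, -0.05, 0, 0, 0, -0.04],
    [-0.64, -0.06, 0, 0, 0, -0.05],
    [-0.82, -0.08, 0, 0, 0, -0.066]
  ]
}}

```text
time_s: 25.75
tool_pos: [0.4797, 0.232, 0.148]
eef_rot: [-0.0, 0.484, 0.875, -0.001]
ft_force: [0.1, 0.0, -1.2]
opening: 0.0581
gripper_force: 33.0
```

{"fn": "play_rows", "kwargs": {
  "rows": [
    [-0.16, -0.03, 0, 0, 0, -0.01],
    [-0.32, -0.06, 0, 0, 0, -0.02],
    [-0.49, -0.1, 0, 0, 0, -0.04],
    [-0.65, -0.13, 0, 0, 0, -0.05],
    [-0.81, -0.16, 0, 0, 0, -0.066]
  ]
}}

```text
time_s: 26.38
tool_pos: [0.5237, 0.1164, 0.1479]
eef_rot: [-0.001, 0.44, 0.898, -0.001]
ft_force: [-0.4, -0.6, -1.4]
opening: 0.0578
gripper_force: 33.0
```

{"fn": "play_rows", "kwargs": {
  "rows": [
    [-0.16, -0.05, 0, 0, 0, -0.01],
    [-0.32, -0.1, 0, 0, 0, -0.02],
    [-0.47, -0.14, 0, 0, 0, -0.04],
    [-0.63, -0.19, 0, 0, 0, -0.05],
    [-0.79, -0.24, 0, 0, 0, -0.066]
  ]
}}

```text
time_s: 27.0
tool_pos: [0.5676, 0.0009, 0.1479]
eef_rot: [-0.001, 0.395, 0.919, -0.0]
ft_force: [-0.3, -0.5, -2.7]
opening: 0.0579
gripper_force: 33.0
```

{"fn": "play_rows", "kwargs": {
  "rows": [
    [-0.16, -0.06, 0, 0, 0, -0.01],
    [-0.35, -0.14, 0, 0, 0, -0.03],
    [-0.53, -0.22, 0, 0, 0, -0.05],
    [-0.68, -0.28, 0, 0, 0, -0.06],
    [-0.76, -0.31, 0, 0, 0, -0.066]
  ]
}}

```text
time_s: 27.62
tool_pos: [0.6123, -0.1141, 0.1478]
eef_rot: [-0.001, 0.35, 0.937, -0.0]
ft_force: [0.2, 0.2, -2.4]
opening: 0.0571
gripper_force: 33.0
```

```bash
python3 p.py .613,-.1115,.042,.856
```

```text
t 27.62 tcp [ 0.6123 -0.1141  0.1478] psi 0.855 tilt 0.0017 open 0.0571 gf 33.0 F [ 0.2  0.2 -2.4] q6 0.53
.613,-.1115,.042,.856 | [[0.007, 0.017, 0.705, -0.001, -0.001, -0.001]]
```

{"fn": "play_rows", "kwargs": {
  "rows": [
    [0.007, 0.01, 0.1, 0, 0, 0],
    [0.007, 0.01, 0.3, 0, 0, 0],
    [0.007, 0.01, 0.52, 0, 0, 0],
    [0.007, 0.01, 0.66, 0, 0, 0],
    [0.007, 0.01, 0.7, 0, 0, 0]
  ]
}}

```text
time_s: 28.25
tool_pos: [0.6105, -0.1097, 0.0412]
eef_rot: [-0.002, 0.349, 0.937, -0.0]
ft_force: [-0.3, -0.0, -2.3]
opening: 0.058
gripper_force: 32.9
```

{"fn": "play_rows", "kwargs": {
  "rows": [
    [0, 0, 0.01, 0, 0, 0],
    [0, 0, 0.025, 0, 0, 0],
    [0, 0, 0.04, 0, 0, 0],
    [0, 0, 0.05, 0, 0, 0],
    [0, 0, 0.06, 0, 0, 0]
  ]
}}

```text
time_s: 28.88
tool_pos: [0.6131, -0.1114, 0.035]
eef_rot: [0.0, 0.35, 0.937, 0.0]
ft_force: [-0.2, 0.3, -2.1]
opening: 0.0579
gripper_force: 32.9
```

```bash
python3 p.py .613,-.1115,.028,.856; python3 - <<'E'
from h import *
a=snapshot("scene")[170:310,90:370];cv2.imwrite("pics/g3.png",cv2.resize(a,(800,400)))
E
```

```text
t 28.88 tcp [ 0.6131 -0.1114  0.035 ] psi 0.856 tilt 0.0004 open 0.0579 gf 32.9 F [-0.2  0.3 -2.1] q6 0.54
.613,-.1115,.028,.856 | [[0.0, -0.001, 0.046, 0.0, 0.0, 0.0]]
```

View pics/g3.png

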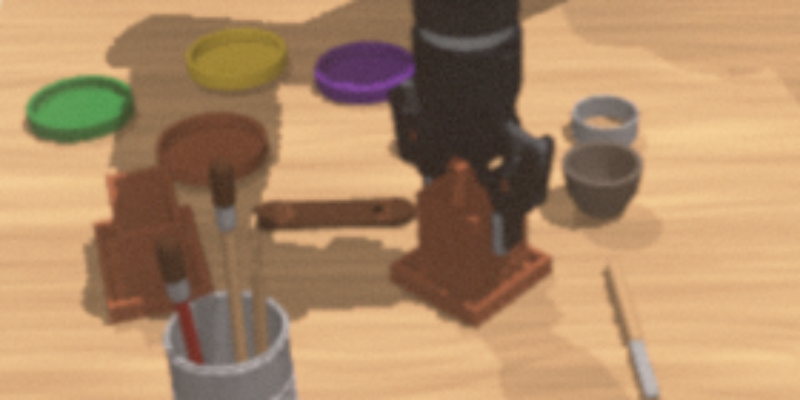

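{"fn": "play_rows", "kwargs": {
  "rows": [
    [0, 0, 0.012, 0, 0, 0],
    [0, 0, 0.024, 0, 0, 0],
    [0, 0, 0.034, 0, 0, 0],
    [0, 0, 0.042, 0, 0, 0],
    [0, 0, 0.046, 0, 0, 0]
  ]
}}

```text
time_s: 29.55
tool_pos: [0.6129, -0.1113, 0.0285]
eef_rot: [0.0, 0.35, 0.937, 0.0]
ft_force: [-4.0, -0.5, 8.2]
opening: 0.0577
gripper_force: 33.9
```

Contact. Release, then go for the large round.

{"fn": "play_rows", "kwargs": {
  "rows": [
    [0, 0, 0, 0, 0, 0],
    [0, 0, 0, 0, 0, 0],
    [0, 0, 0, 0, 0, 0],
    [0, 0, -0.02, 0, 0, 0],
    [0, 0, -0.05, 0, 0, 0]
  ],
  "claw": 0
}}

```text
time_s: 30.18
tool_pos: [0.6128, -0.1113, 0.0356]
eef_rot: [-0.0, 0.35, 0.937, -0.0]
ft_force: [0.1, -0.3, 0.0]
opening: 0.0852
gripper_force: 0.0
```

{"fn": "play_rows", "kwargs": {
  "rows": [
    [0, 0, -0.1, 0, 0, 0],
    [0, 0, -0.3, 0, 0, 0],
    [0, 0, -0.5, 0, 0, 0],
    [0, 0, -0.7, 0, 0, 0],
    [0, 0, -0.82, 0, 0, 0]
  ]
}}

```text
time_s: 30.8
tool_pos: [0.6139, -0.1115, 0.1612]
eef_rot: [0.002, 0.35, 0.937, 0.0]
ft_force: [-0.9, 0.1, 0.5]
opening: 0.0851
gripper_force: 0.0
```

```bash
python3 p.py .59,.319,.155,.856 .59,.319,.022,.856; python3 - <<'E'
from h import *
snapshot("top")
# large planter, refined with a second look
for c in("top","scene"):
    snapshot(c)
    for d in outline_of(c,"planter_large_round")[:2]: print(c,d["extent"],round(d["confidence"],2))
E
```

```text
t 30.80 tcp [ 0.6139 -0.1115  0.1612] psi 0.856 tilt 0.0031 open 0.0851 gf 0.0 F [-0.9  0.1  0.5] q6 0.54
.59,.319,.155,.856 | [[0.667, 0.688, 0.013, 0.001, 0.002, 0.0]]
.59,.319,.155,.856 | [[0.667, 0.688, 0.014, 0.0, 0.0, 0.0]]
.59,.319,.155,.856 | [[0.667, 0.688, 0.014, 0.0, 0.0, 0.0]]
.59,.319,.022,.856 | [[0.0, 0.0, 0.887, 0.0, 0.0, 0.0]]
top [109.7, 130.3, 147.0, 162.6] 0.83
scene [438.0, 223.8, 471.3, 263.7] 0.9
scene [124.7, 231.0, 154.6, 272.1] 0.52
```

{"fn": "play_rows", "kwargs": {
  "rows": [
    [0.1, 0.1, 0, 0, 0, 0],
    [0.24, 0.25, 0, 0, 0, 0],
    [0.38, 0.39, 0, 0, 0, 0],
    [0.53, 0.54, 0.01, 0, 0, 0],
    [0.67, 0.69, 0.01, 0, 0, 0]
  ]
}}

```text
time_s: 31.68
tool_pos: [0.6035, 0.0349, 0.1556]
eef_rot: [-0.001, 0.35, 0.937, -0.0]
ft_force: [0.7, 0.3, -0.3]
opening: 0.0851
gripper_force: 0.0
```

{"fn": "play_rows", "kwargs": {
  "rows": [
    [0.13, 0.14, 0, 0, 0, 0],
    [0.27, 0.28, 0, 0, 0, 0],
    [0.4, 0.41, 0, 0, 0, 0],
    [0.53, 0.55, 0.01, 0, 0, 0],
    [0.67, 0.69, 0.01, 0, 0, 0]
  ]
}}

```text
time_s: 32.3
tool_pos: [0.5953, 0.1785, 0.154]
eef_rot: [-0.001, 0.35, 0.937, -0.001]
ft_force: [-0.0, -0.3, -0.4]
opening: 0.0856
gripper_force: 0.0
```

{"fn": "play_rows", "kwargs": {
  "rows": [
    [0.14, 0.15, 0, 0, 0, 0],
    [0.3, 0.31, 0, 0, 0, 0],
    [0.47, 0.48, 0, 0, 0, 0],
    [0.6, 0.62, 0.01, 0, 0, 0],
    [0.67, 0.69, 0.01, 0, 0, 0]
  ]
}}

```text
time_s: 32.92
tool_pos: [0.5872, 0.3227, 0.1525]
eef_rot: [-0.001, 0.349, 0.937, -0.001]
ft_force: [0.9, -0.7, 0.7]
opening: 0.085
gripper_force: 0.0
```

```bash
python3 p.py .59,.319,.022,.856; python3 - <<'E'
from h import *
for n,c,x,y in(("planter_large_round","top",.5896,.3188),("planter_large_round","scene",.5896,.3188)):
    p=proj(c,pts(n,x,y,0));print(c,p.min(0).round(1),p.max(0).round(1))
E
```

```text
t 32.92 tcp [0.5872 0.3227 0.1525] psi 0.858 tilt 0.0021 open 0.0850 gf 0.0 F [ 0.9 -0.7  0.7] q6 1.22
.59,.319,.022,.856 | [[-0.031, -0.005, 0.87, -0.001, -0.001, 0.001]]
top [111.3 130.5] [148.2 162.6]
scene [435.  220.8] [471.9 265.4]
```

{"fn": "play_rows", "kwargs": {
  "rows": [
    [-0.03, -0.005, 0.1, 0, 0, 0],
    [-0.03, -0.005, 0.3, 0, 0, 0],
    [-0.03, -0.005, 0.55, 0, 0, 0],
    [-0.03, -0.005, 0.77, 0, 0, 0],
    [-0.03, -0.005, 0.87, 0, 0, 0]
  ]
}}

```text
time_s: 33.55
tool_pos: [0.5899, 0.3148, 0.0202]
eef_rot: [-0.001, 0.351, 0.937, -0.002]
ft_force: [-0.6, -1.0, 0.7]
opening: 0.0853
gripper_force: 0.0
```

{"fn": "play_rows", "kwargs": {
  "rows": [
    [0, 0, 0, 0, 0, 0],
    [0, 0, 0, 0, 0, 0],
    [0, 0, 0, 0, 0, 0],
    [0, 0, 0, 0, 0, 0],
    [0, 0, 0, 0, 0, 0]
  ],
  "claw": 1,
  "newtons": 30
}}

```text
time_s: 34.17
tool_pos: [0.5917, 0.3174, 0.0237]
eef_rot: [0.0, 0.35, 0.937, 0.0]
ft_force: [-0.4, 0.4, -1.7]
opening: 0.0655
gripper_force: 33.8
```

```bash
python3 p.py .59,.319,.175,.856 .4425,-.333,.175,.5  .4425,-.333,.044,.5
```

```text
t 34.17 tcp [0.5917 0.3174 0.0237] psi 0.856 tilt 0.0003 open 0.0655 gf 33.8 F [-0.4  0.4 -1.7] q6 1.21
.59,.319,.175,.856 | [[0.008, 0.0, -0.504, 0.0, 0.0, 0.0]]
.59,.319,.175,.856 | [[0.008, 0.0, -0.504, 0.0, 0.0, 0.0]]
.4425,-.333,.175,.5 | [[-0.527, -0.982, 0.0, 0.0, 0.0, 0.059]]
.4425,-.333,.175,.5 | [[-0.612, -0.931, 0.0, 0.0, 0.0, 0.059]]
.4425,-.333,.175,.5 | [[-0.692, -0.873, 0.0, 0.0, 0.0, 0.059]]
.4425,-.333,.175,.5 | [[-0.767, -0.808, 0.0, 0.0, 0.0, 0.059]]
.4425,-.333,.044,.5 | [[0.0, 0.0, 0.873, 0.0, 0.0, 0.0]]
```

{"fn": "play_rows", "kwargs": {
  "rows": [
    [0, 0, -0.08, 0, 0, 0],
    [0, 0, -0.3, 0, 0, 0],
    [0, 0, -0.58, 0, 0, 0],
    [0, 0, -0.85, 0, 0, 0],
    [0, 0, -0.97, 0, 0, 0]
  ]
}}

```text
time_s: 34.8
tool_pos: [0.593, 0.318, 0.1726]
eef_rot: [0.002, 0.35, 0.937, 0.002]
ft_force: [0.6, -0.1, -2.9]
opening: 0.0654
gripper_force: 34.5
```

{"fn": "play_rows", "kwargs": {
  "rows": [
    [-0.06, -0.11, 0, 0, 0, 0.01],
    [-0.17, -0.32, 0, 0, 0, 0.02],
    [-0.29, -0.54, 0, 0, 0, 0.03],
    [-0.41, -0.76, 0, 0, 0, 0.05],
    [-0.53, -0.98, 0, 0, 0, 0.06]
  ]
}}

```text
time_s: 35.42
tool_pos: [0.553, 0.1515, 0.1666]
eef_rot: [-0.001, 0.392, 0.92, -0.001]
ft_force: [0.6, -0.4, -1.8]
opening: 0.0655
gripper_force: 34.4
```

{"fn": "play_rows", "kwargs": {
  "rows": [
    [-0.12, -0.19, 0, 0, 0, 0.01],
    [-0.24, -0.37, 0, 0, 0, 0.02],
    [-0.37, -0.56, 0, 0, 0, 0.03],
    [-0.49, -0.74, 0, 0, 0, 0.05],
    [-0.61, -0.93, 0, 0, 0, 0.06]
  ]
}}

```text
time_s: 36.05
tool_pos: [0.5157, -0.0103, 0.1668]
eef_rot: [-0.002, 0.433, 0.901, -0.001]
ft_force: [-0.3, -0.5, -2.2]
opening: 0.0655
gripper_force: 34.4
```

{"fn": "play_rows", "kwargs": {
  "rows": [
    [-0.14, -0.17, 0, 0, 0, 0.01],
    [-0.28, -0.35, 0, 0, 0, 0.02],
    [-0.42, -0.52, 0, 0, 0, 0.03],
    [-0.55, -0.7, 0, 0, 0, 0.05],
    [-0.69, -0.87, 0, 0, 0, 0.06]
  ]
}}

```text
time_s: 36.67
tool_pos: [0.4783, -0.1719, 0.1668]
eef_rot: [-0.002, 0.474, 0.881, -0.0]
ft_force: [0.3, 0.6, -2.6]
opening: 0.0655
gripper_force: 34.4
```

{"fn": "play_rows", "kwargs": {
  "rows": [
    [-0.16, -0.17, 0, 0, 0, 0.01],
    [-0.35, -0.37, 0, 0, 0, 0.02],
    [-0.54, -0.57, 0, 0, 0, 0.04],
    [-0.7, -0.73, 0, 0, 0, 0.05],
    [-0.77, -0.81, 0, 0, 0, 0.06]
  ]
}}

```text
time_s: 37.3
tool_pos: [0.4413, -0.3353, 0.1669]
eef_rot: [-0.002, 0.513, 0.858, 0.0]
ft_force: [-0.1, -0.1, -2.7]
opening: 0.0657
gripper_force: 34.5
```

```bash
python3 p.py .4425,-.333,.046,.5
```

```text
t 37.30 tcp [ 0.4413 -0.3353  0.1669] psi 0.493 tilt 0.0033 open 0.0657 gf 34.5 F [-0.1 -0.1 -2.7] q6 0.43
.4425,-.333,.046,.5 | [[0.007, 0.015, 0.806, -0.001, -0.002, -0.005]]
```

{"fn": "play_rows", "kwargs": {
  "rows": [
    [0.007, 0.01, 0.1, 0, 0, 0],
    [0.007, 0.01, 0.33, 0, 0, 0],
    [0.007, 0.01, 0.58, 0, 0, 0],
    [0.007, 0.01, 0.74, 0, 0, 0],
    [0.007, 0.01, 0.8, 0, 0, 0]
  ]
}}

```text
time_s: 37.92
tool_pos: [0.4428, -0.33, 0.0462]
eef_rot: [-0.002, 0.511, 0.859, 0.0]
ft_force: [-0.3, 0.9, -2.0]
opening: 0.0659
gripper_force: 34.4
```

{"fn": "play_rows", "kwargs": {
  "rows": [
    [0, 0, 0.01, 0, 0, 0],
    [0, 0, 0.025, 0, 0, 0],
    [0, 0, 0.04, 0, 0, 0],
    [0, 0, 0.055, 0, 0, 0],
    [0, 0, 0.07, 0, 0, 0]
  ]
}}

```text
time_s: 38.55
tool_pos: [0.4448, -0.3329, 0.0385]
eef_rot: [0.0, 0.512, 0.859, -0.0]
ft_force: [0.3, 0.2, -2.5]
opening: 0.0656
gripper_force: 34.5
```

```bash
python3 p.py .4425,-.333,.029,.493
```

```text
t 38.55 tcp [ 0.4448 -0.3329  0.0385] psi 0.496 tilt 0.0005 open 0.0656 gf 34.5 F [ 0.3  0.2 -2.5] q6 0.43
.4425,-.333,.029,.493 | [[0.006, -0.014, 0.064, 0.0, 0.0, 0.002]]
```

{"fn": "play_rows", "kwargs": {
  "rows": [
    [0.003, -0.01, 0.01, 0, 0, 0],
    [0.006, -0.014, 0.022, 0, 0, 0],
    [0.006, -0.014, 0.034, 0, 0, 0],
    [0.006, -0.014, 0.046, 0, 0, 0],
    [0.006, -0.014, 0.055, 0, 0, 0]
  ]
}}

```text
time_s: 39.17
tool_pos: [0.4424, -0.3329, 0.03]
eef_rot: [-0.0, 0.512, 0.859, 0.0]
ft_force: [0.5, -0.2, -2.8]
opening: 0.0656
gripper_force: 34.4
```

{"fn": "play_rows", "kwargs": {
  "rows": [
    [0, 0, 0.004, 0, 0, 0],
    [0, 0, 0.007, 0, 0, 0],
    [0, 0, 0.01, 0, 0, 0],
    [0, 0, 0.013, 0, 0, 0],
    [0, 0, 0.013, 0, 0, 0]
  ]
}}

```text
time_s: 39.8
tool_pos: [0.4424, -0.3329, 0.0292]
eef_rot: [0.0, 0.512, 0.859, -0.0]
ft_force: [-2.0, 1.2, 7.6]
opening: 0.0655
gripper_force: 35.2
```

{"fn": "play_rows", "kwargs": {
  "rows": [
    [0, 0, 0, 0, 0, 0],
    [0, 0, 0, 0, 0, 0],
    [0, 0, 0, 0, 0, 0],
    [0, 0, -0.02, 0, 0, 0],
    [0, 0, -0.05, 0, 0, 0]
  ],
  "claw": 0
}}

```text
time_s: 40.42
tool_pos: [0.4423, -0.3328, 0.0358]
eef_rot: [-0.0, 0.512, 0.859, 0.0]
ft_force: [-0.8, 0.0, -0.8]
opening: 0.085
gripper_force: 0.0
```

{"fn": "play_rows", "kwargs": {
  "rows": [
    [0, 0, -0.1, 0, 0, 0],
    [0, 0, -0.3, 0, 0, 0],
    [0, 0, -0.55, 0, 0, 0],
    [0, 0, -0.8, 0, 0, 0],
    [0, 0, -1, 0, 0, 0]
  ]
}}

```text
time_s: 41.05
tool_pos: [0.4428, -0.3332, 0.1887]
eef_rot: [0.001, 0.512, 0.859, -0.0]
ft_force: [-0.4, -0.3, -0.2]
opening: 0.0851
gripper_force: 0.0
```

```bash
python3 p.py .30,-.48,.22,.493
```

```text
t 41.05 tcp [ 0.4428 -0.3332  0.1887] psi 0.496 tilt 0.0024 open 0.0851 gf 0.0 F [-0.4 -0.3 -0.2] q6 0.43
.30,-.48,.22,.493 | [[-0.204, -0.651, -0.105, 0.001, 0.001, 0.001]]
.30,-.48,.22,.493 | [[-0.205, -0.651, -0.104, 0.0, 0.0, 0.001]]
```

Move the arm aside and check all four.

{"fn": "play_rows", "kwargs": {
  "rows": [
    [-0.04, -0.1, -0.02, 0, 0, 0],
    [-0.09, -0.28, -0.05, 0, 0, 0],
    [-0.14, -0.44, -0.08, 0, 0, 0],
    [-0.18, -0.58, -0.1, 0, 0, 0],
    [-0.2, -0.65, -0.1, 0, 0, 0]
  ]
}}

```text
time_s: 41.68
tool_pos: [0.3695, -0.4065, 0.2003]
eef_rot: [-0.0, 0.513, 0.859, -0.0]
ft_force: [0.0, -0.4, 0.1]
opening: 0.0855
gripper_force: 0.0
```

{"fn": "play_rows", "kwargs": {
  "rows": [
    [-0.04, -0.13, -0.02, 0, 0, 0],
    [-0.09, -0.29, -0.05, 0, 0, 0],
    [-0.14, -0.46, -0.08, 0, 0, 0],
    [-0.18, -0.58, -0.1, 0, 0, 0],
    [-0.2, -0.65, -0.1, 0, 0, 0]
  ]
}}

```text
time_s: 42.3
tool_pos: [0.2987, -0.4793, 0.2158]
eef_rot: [0.0, 0.512, 0.859, -0.0]
ft_force: [-0.2, 0.3, 0.2]
opening: 0.0854
gripper_force: 0.0
```

```bash
python3 - <<'E'
from h import *
ims={c:snapshot(c) for c in("top","scene")}
P={"planter_large_round":(.4425,-.333),"planter_small_round":(.432,-.137),"planter_square":(.613,-.1115),"planter_oblong":(.6,-.353)}
for n,x0 in P.items():
    sn=n.replace("planter","saucer")
    for m,z0 in((n,.006),(sn,0)):
        for c in("top","scene"):
            t=proj(c,pts(m,*x0,0,None,z0)).mean(0)
            for d in outline_of(c,m):
                ys,xs=np.where(d["region"])
                if len(xs) and np.hypot(xs.mean()-t[0],ys.mean()-t[1])<10:
                    h=cv2.convexHull(np.c_[xs,ys].astype(np.float32)).reshape(-1,2)
                    r=fit(m,{c:h},x0,False,z0);print(m,c,r.x.round(4),round(r.fun,3));break
a=cv2.resize(ims["top"][90:270,240:480],(800,300)) ;b=cv2.resize(ims["scene"][165:295,90:380],(800,300))
cv2.imwrite("pics/end.png",np.vstack([cv2.resize(ims["top"][100:250,250:450],(400,300)),cv2.resize(ims["scene"][165:295,90:380],(400,300))]) if 0 else np.vstack([a,b]))
E
python3 p.py
```

```text
planter_large_round top [ 0.4393 -0.3304  0.0618] 0.027
planter_large_round scene [ 0.4417 -0.3323  0.1101] 0.042
saucer_large_round top [ 0.4424 -0.3319  0.0773] 0.179
saucer_large_round scene [ 0.4445 -0.3336  0.0727] 0.185
planter_small_round top [ 0.4306 -0.1356  0.333 ] 0.166
planter_small_round scene [ 0.432  -0.137   0.1255] 0.065
saucer_small_round top [ 0.4326 -0.1374  0.1233] 0.039
saucer_small_round scene [ 0.4349 -0.1378  0.0951] 0.139
planter_square top [ 0.611  -0.1103  0.8514] 0.035
planter_square scene [ 0.6141 -0.1113  0.8851] 0.047
saucer_square top [ 0.6122 -0.1117  2.4283] 0.044
saucer_square scene [ 0.6176 -0.1124  0.8369] 0.197
planter_oblong top [ 0.5982 -0.3507  0.2857] 0.068
planter_oblong scene [ 0.5972 -0.3542  0.3444] 0.053
saucer_oblong top [ 0.5998 -0.3518  0.3016] 0.033
saucer_oblong scene [ 0.6021 -0.3539  0.3178] 0.069
t 43.20 tcp [ 0.2994 -0.4784  0.2157] psi 0.496 tilt 0.0000 open 0.0854 gf 0.0 F [-0.3 -0.2 -0.5] q6 0.06
```

View pics/end.png

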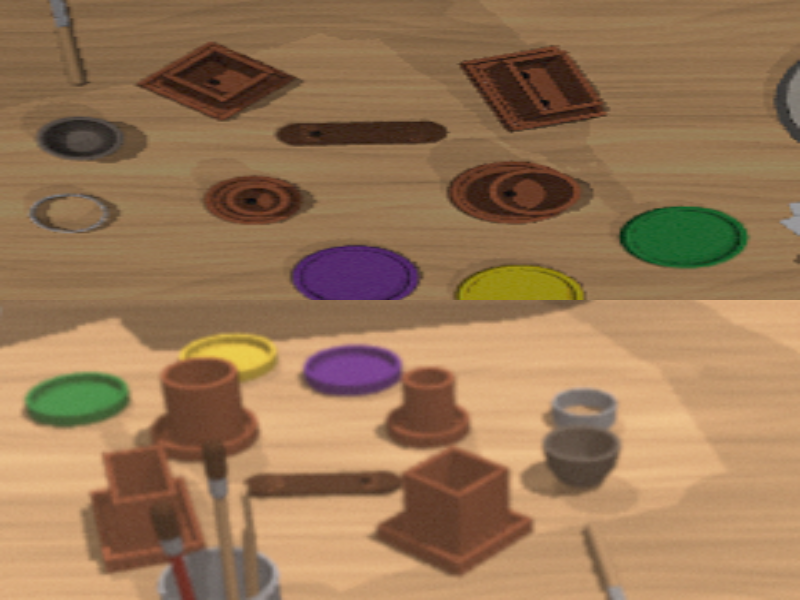

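All four planters stand centred in their own saucers (offsets under about 5 mm), and the bowl is where it was.

```bash
python3 -c "
from rig import *
print(sign_off())"
```

```text
the job is handed in; nothing more can be done
None
```

The job is handed in: by the last pictures, all four planters stand upright in their own saucers, within about 5 mm of centre, the bowl looks unmoved, and the robot clock read 43.2 s of the 99 s just before hand-in; sign-off returned no verdict.

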